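# Unclip the gear cover of the burnishing machine

### The arm

A 6-joint arm with a two-finger parallel gripper is mounted at the origin on the work surface. World frame = base frame: x ahead of the robot, y to its left, z up, the work surface at z = 0. Lengths are in mm, angles in rad, forces in N, time in s.
With the tool pointing down it reaches from about 275 to 750 mm from the base axis. Payload 10.2 kg.
Tool frame: the origin (TCP) lies at the very end of the fingers, on their centre line; the grasp point (between the pads) lies 19 mm behind it; z points along the fingers, y is the line along which they close (so a half turn about z gives the same grasp; the last joint's range is limited). The gripper opens to 85 mm and grips with 20 to 120 N. Pads are 22 mm wide; open, the fingers measure 114 mm over their backs; the gripper's body (76 mm by 85 mm) begins 54 mm behind the grasp point. The pads swing forward as they close: fully open they stand 13 mm farther back than shut.
Start: joints at [1.079, 0.313, 1.498, -0, 1.331, -0.223], TCP at [139.439, 506.15, 231.294] pointing down, gripper open.
Joint ranges: [-2.94, 2.94], [-0.97, 2.17], [0.19, 2.56], [-1.23, 4.37], [0.02, 3.11], [-2.88, 2.88]. Speed limits (rad/s): [2.39, 2.39, 3.01, 3.14, 3.14, 3.14].

### API

Orientations are given as a unit quaternion [w, x, y, z].
In Python, from rig import * gives the robot as it stands. The module is installed in compiled form; this text tells all that it offers.
- The arm moves only by the shell command python3 -m crank 'ROWS' [FORCE]. ROWS is JSON, a list that holds one entry, the list of rows, each a list of 7 numbers: the shift along the tool's x, y, z in units of 25 mm (1.0 is 25 mm), then the turn, a rotation vector about the tool's x, y, z in units of 8 degrees (1.0 is 8 degrees), then the finger opening in mm, from 0 to 85.4. A call has exactly 8 rows; each row shifts and turns the commanded pose from where the row before left it, along the tool's axes as they then stand; what a row does not reach is not made up. A row lasts 1/10 s, in which the tool goes at most 50 mm and 8.59 degrees, less where a joint would pass 70% of its speed; a pose out of reach is approached as far as the arm can. A call is refused whole if a number of a shift passes 1 or a number of a turn 1, either way. A call with a gripper value outside its range is refused whole. The fingers move at their own pace and stop on an object; FORCE is the grip in N (left out, the last holds). Time passes only in rows, so rows that do not move let the fingers close, or fill a call up. It gives the time, the measured TCP pose, the force, the opening and the grip force at its end, in the units of the state.
- sense(): the state, without advancing time (a new reading comes with each control period).
- capture(name): name is "scene" or "top"; returns the picture (480x640x3 uint8, blue, green, red); there is no depth.
- camera_model(name): a dict with "fx", "fy", "cx", "cy" (pixels), "world_from_camera" (4x4, takes a point from camera to world coordinates). Camera axes: x right, y up, looking along -z (the intrinsics and any distortion apply to the point x, -y, -z); pixel columns grow to the right and rows downward; lengths in mm; the calibration is good to about 2 mm. A picture is of the moment at which its call begins. camera_model takes no time and is no camera call.
- finish_job(): hands the job in; it is judged then, once.
The state is a dict: "time_s": time; "joints": joint angles; "dq": joint speeds; "tau": joint torques, N m; "eef_pos": TCP position; "ee_rot": TCP orientation; "force": force on the tool from outside, world axes, zero at the start; "wrist_torque": the same for the moment, N m; "grip_width": opening from 0.0 (shut) to 1.0 (fully open); "grip_force": force on a finger pad.
Only numpy, scipy, OpenCV 4.12 (cv2) and the standard library are available. Lean on these libraries where they do the work, as an engineer would, in place of code of your own. Each camera call takes 0.05 s, during which the arm holds its last target. There are 200 camera calls.

### The job

The gears of the little edge-burnishing machine need greasing. Gently press the brittle snap tab of its cover inward and raise that end until the cover is unclipped, then, without prying or forcing anything, draw the cover off by its ridge and gently set it down flat on the cutting mat, ridge up. Leave the jar, the hammer and the screwdriver alone.

Things in the scene. Friction and masses are not known exactly. Their poses are not given: they have to be found in the camera images.
- machine: Grey bench-top edge-burnishing machine, fixed to the bench, 222 mm long (its x, -72 to 150), 110 wide (y). Origin: on the bench below the cover's middle; z up. -x end: snap tab and two bright catch ledges. +x end: motor (x 86 to 150, top 114 mm up) with a wooden spindle to +y (out to y 126). The cover sits in a recess; side walls at |y| 39.5 to 55 rise 75 mm above the bench.
- catch_ledges (a point): Midway between the two bright catch ledges of the machine, level with their top, 79 mm above the bench, machine x -66 mm. Each ledge is 11.5 mm deep (x -72 to -60.5), 4 mm thick and spans |y| 13 to 55; the tab's hooks sit below them, its stem passes between them.
- rear_lip (a point): Middle of the edge of the machine's rear lip (machine x 56.5 mm), at its underside, 76.5 mm above the bench; top of the lip at 81 mm. The cover's two tongues reach 5.5 mm under it: with the tab end raised, draw the cover 8 mm or more towards its -x while lifting to bring them out freely.
- cover: Loose dark grey plastic gear cover, 0.12 to 0.18 kg: plate 110 (x) x 76 (y) x 5 mm. Origin: centre of the plate's underside, 70 mm above the bench when seated; axes as the machine's; up to 1.5 mm play. Tongues reach 7 mm past its +x edge. A spring pin in the machine below x -40 pushes it up with 3 N; once unclipped it holds the tab end about 10 mm up. Nothing reaches below the underside.
- cover_ridge (a point): Middle of the cover's grip ridge at its top, cover (3, 0, 27) mm. The ridge is 12 mm wide (y), 50 mm long (x -22 to 28) and rises from 5 to 27 mm above the underside; grip it across, from above.
- cover_edge (a point): Middle of the cover's -x (tab end) plate edge, on the underside: cover x -55 mm. 70 mm above the bench when clipped in, about 80 mm when unclipped and resting.
- cover_heel (a point): Middle of the cover's +x plate edge, on the underside: cover x +55 mm. 70 mm above the bench when seated.
- snap_tab: Flexing snap tab on the cover's -x end; yields along the cover's +x (inward) up to 6.5 mm, then stops hard. Brittle: breaks at 11 N. Origin: the cover's at rest, moves with the tab. Takes 1.5 N plus 0.6 N per mm, plus 1 to 3 N of hook friction. Its two flat hooks reach 5 mm under the catch ledges and clear them when pressed 4 to 5 mm; still pressed, that end must rise over 10 mm; then it stays up.
- tab_root (a point): Middle of the tab where it leaves the plate: cover (-55, 0, 12) mm, at mid height of the upright finger pad. The pad is 34 mm wide (y), 0.5 to 24 mm above the underside. Its outer face lies 86 to 100 mm from the cover's origin towards -x, varies, unmeasured: find it by touch. Finger friction carries the cover along: raise the pressing finger to raise the cover; held still it holds it down.
- mat: Dark teal cutting mat lying on the bench, fixed, 200 (x) x 300 (y) x 3 mm. Origin: centre of its underside, on the bench.
- jar: Bystander: amber glass jar, 70 mm across, 95 mm high, standing beyond the mat. Origin: centre of its underside.
- hammer: Bystander: hammer lying beyond the mat, 200 mm long. Origin: its underside, near the middle.
- screwdriver: Bystander: screwdriver lying beside the machine, on its +y side, 170 mm long. Origin: its underside, near the middle.

How it is judged:
By the outcome, as a careful person would: the job done as asked, in the order asked, and still so for the second after the job is handed in, with the robot touching nothing.
It also fails if it takes over 69 s, if anything falls off the work surface, if the arm or the gripper's body presses on something with over 40 N, if the wrist force passes 120 N, or if a joint passes its speed limit or range.

## Working session

There is one attempt and no reset: what is moved stays moved. The work goes in short steps, Python scripts to look and compute and a shell command to move; the robot and the scene stay as the last step left them, time stands still between calls to the robot, and variables do not carry over. Pictures are saved under pics/ and viewed, at most 12 in all, crops included, and the job is handed in when it is done.

```bash
mkdir -p pics; python3 - <<'E'
from rig import *
import cv2
for n in("scene","top"):
    cv2.imwrite(f"pics/{n}0.png",capture(n)); print(camera_model(n))
print(sense())
E
```

```text
{'fx': 623.8075490670459, 'fy': 623.8075490670459, 'cx': 324.1292149861574, 'cy': 234.4193484895745, 'world_from_camera': array([[-9.32756725e-02, -7.30950023e-01,  6.76026414e-01,
         1.30414466e+03],
       [ 9.95635101e-01, -7.06767975e-02,  6.09552022e-02,
         8.02454760e+01],
       [ 3.22417549e-03,  6.78761264e-01,  7.34351926e-01,
         8.19935398e+02],
       [ 0.00000000e+00,  0.00000000e+00,  0.00000000e+00,
         1.00000000e+00]])}
{'fx': 444.7539556860234, 'fy': 444.7539556860234, 'cx': 327.52199402369746, 'cy': 247.62483631167242, 'world_from_camera': array([[-1.86060102e-02,  9.94955605e-01, -9.85756626e-02,
         5.45743791e+02],
       [-9.99410772e-01, -2.13518683e-02, -2.68739150e-02,
         1.20006097e+01],
       [-2.88431269e-02,  9.80175627e-02,  9.94766622e-01,
         8.76413434e+02],
       [ 0.00000000e+00,  0.00000000e+00,  0.00000000e+00,
         1.00000000e+00]])}
{'time_s': 0.1, 'joints': array([ 1.07862152e+00,  3.13361432e-01,  1.49831404e+00, -1.91683677e-05,
        1.33100157e+00, -2.23430764e-01]), 'dq': array([-7.37774546e-06, -1.18915535e-03, -2.70065209e-03, -2.42249451e-04,
        8.57266510e-04,  7.19095412e-05]), 'tau': array([ 1.95859669e-03, -4.12904048e+01, -2.60139048e+01, -2.10506068e-04,
        3.11216267e-03,  4.99083194e-05]), 'eef_pos': array([139.32650959, 505.95261416, 230.82671429]), 'ee_rot': array([-1.81164881e-04,  1.33965740e-01,  9.90985815e-01, -5.11112130e-04]), 'force': array([-0.32918437, -0.63642309,  0.1960528 ]), 'wrist_torque': array([-0.03671142,  0.00700225,  0.01165184]), 'grip_force': 0.0, 'grip_width': 1.0030099696577799}
```

View pics/scene0.png

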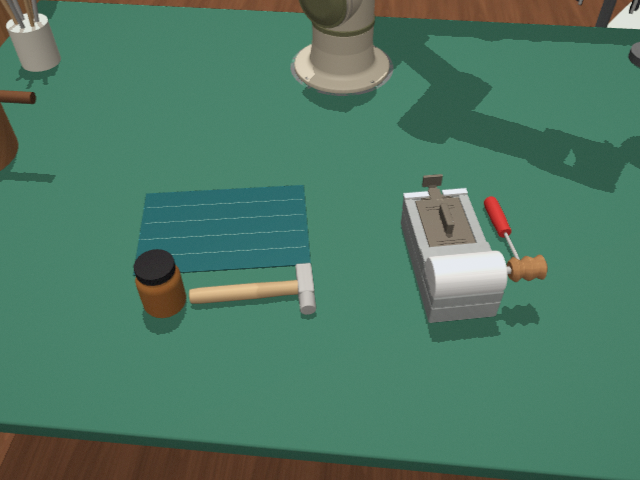

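View pics/top0.png

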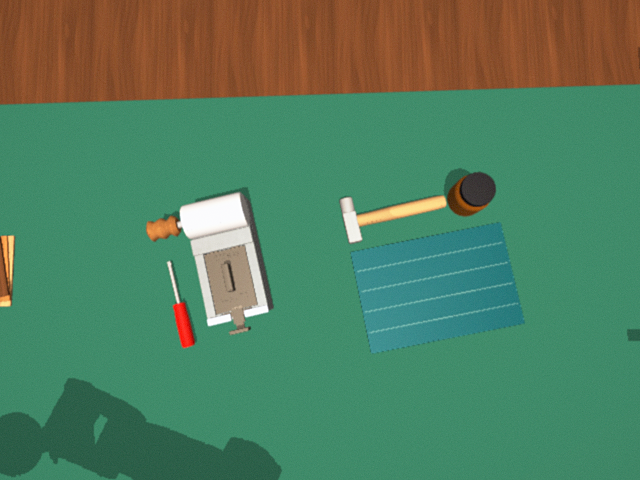

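```bash
python3 - <<'E'
import cv2, numpy as np
a=cv2.imread("pics/top0.png")[185:335,180:280]; b=cv2.imread("pics/scene0.png")[170:270,395:495]
a=cv2.resize(a,None,fx=4,fy=4,interpolation=cv2.INTER_CUBIC)
b=cv2.resize(b,None,fx=4,fy=4,interpolation=cv2.INTER_CUBIC)
o=np.zeros((600,800,3),np.uint8);o[:,:400]=a;o[:400,400:]=b
cv2.imwrite("pics/crop0.png",o)
E
```

```text
(no output)
```

View pics/crop0.png

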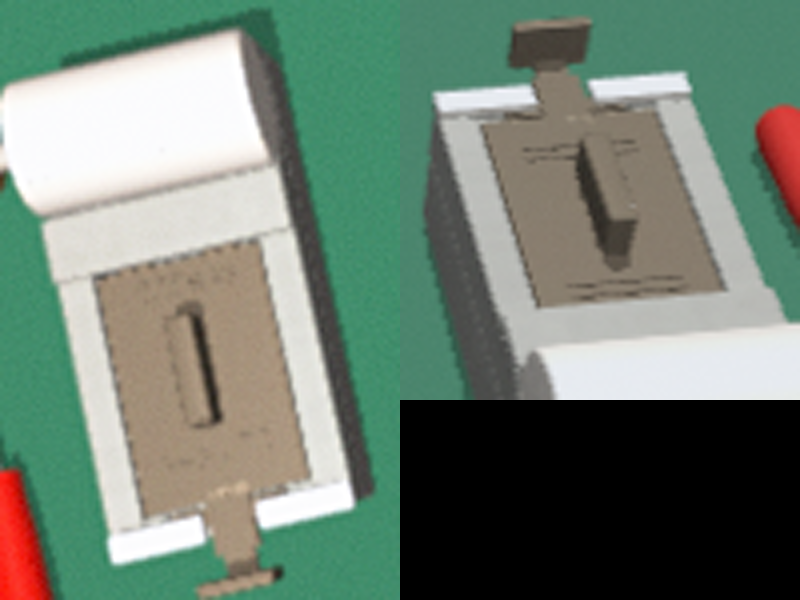

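```bash
cat > h.py <<'E'
from rig import *
import numpy as np
from scipy.optimize import least_squares
from scipy.spatial.transform import Rotation as R
C={n:camera_model(n) for n in("top","scene")}
def proj(n,P):
    c=C[n];T=np.array(c["world_from_camera"]);q=(np.atleast_2d(P)-T[:3,3])@T[:3,:3]
    return np.c_[c["cx"]+c["fx"]*q[:,0]/-q[:,2], c["cy"]+c["fy"]*q[:,1]/q[:,2]]
def ray(n,uv,z):
    c=C[n];T=np.array(c["world_from_camera"]);d=T[:3,:3]@[(uv[0]-c["cx"])/c["fx"],-(uv[1]-c["cy"])/c["fy"],-1]
    return T[:3,3]+d*(z-T[2,3])/d[2]
def pose(obs,x0):
    def f(p):
        r=[]
        for n,P,uv in obs:
            w=np.array(P,float); c,s=np.cos(p[2]),np.sin(p[2])
            W=[p[0]+c*w[0]-s*w[1],p[1]+s*w[0]+c*w[1],w[2]]
            r+=list(proj(n,W)[0]-uv)
        return np.array(r)
    s=least_squares(f,x0,loss="soft_l1"); return s.x,f(s.x).reshape(-1,2)
E
python3 - <<'E'
from h import *
np.set_printoptions(precision=3,suppress=True)
t=lambda u,v:(180+u/4,185+v/4); s=lambda u,v:(395+(u-400)/4,170+v/4)
T=[((-72,55,79),(112,565)),((-72,-55,79),(355,508)),((-60.5,55,79),(107,537)),((-60.5,-55,79),(350,483)),((56.5,55,81),(55,283)),((56.5,-55,81),(297,226)),((3,0,97),(191.5,369))]
S=[((-72,-55,79),(433,94)),((-72,55,79),(686,72)),((-60.5,55,79),(691,95)),((56.5,-55,81),(503,320)),((56.5,55,81),(778,290)),((3,0,97),(607,178))]
ot=[("top",P,t(*q)) for P,q in T]; os_=[("scene",P,s(*q)) for P,q in S]
for o in(ot,os_,ot+os_):
    p,r=pose(o,[480,220,.2]); print(p); print(r.round(1).tolist())
m=[((0,0),(0,0))]
mo=[("top",(100,150,3),(351,252)),("top",(100,-150,3),(501,224)),("top",(-100,-150,3),(523,324)),("top",(-100,150,3),(371,352)),
("scene",(-100,-150,3),(145,193)),("scene",(-100,150,3),(305,186)),("scene",(100,150,3),(310,265)),]
print(pose(mo,[480,-200,.2]))
print(ray("top",t(240,583),94),ray("scene",(395+(552-400)/4,170+21/4),94), ray("top",(475,190),95), ray("top",(350,205),20), ray("top",(352,240),20))
E
```

```text
[571.02  209.46    0.204]
[[0.5, -0.6], [-0.3, 0.0], [0.5, 0.0], [-0.4, -0.1], [0.7, -0.1], [-0.6, 0.6], [-0.3, 0.2]]
[573.034 215.584   0.219]
[[0.5, 0.6], [-0.7, 0.7], [-0.1, -0.5], [0.2, -1.1], [-1.1, 0.0], [0.9, 0.3]]
[571.708 212.558   0.211]
[[-0.9, -0.8], [-1.8, -0.6], [-1.0, -0.1], [-1.9, -0.7], [-1.2, -0.2], [-2.6, 0.1], [-2.0, -0.1], [-1.0, -0.3], [-2.1, 0.2], [-1.5, -1.0], [-2.0, -2.1], [-3.2, -0.5], [-1.0, -0.4]]
(array([ 550.747, -172.478,    0.162]), array([[-1.137, -1.285],
       [-0.761, -1.033],
       [ 0.096,  0.46 ],
       [-1.937,  0.489],
       [-0.11 , -0.748],
       [-2.291, -0.75 ],
       [-1.975, -0.105]]))
[480.721 188.718  94.   ] [478.191 195.311  94.   ] [ 720.144 -230.148   95.   ] [713.23  -10.288  20.   ] [644.422 -12.535  20.   ]
```

```bash
r='[-0.96,-0.565,0.2275,0,0,0,0]'; python3 -m crank '[[[-0.96,-0.565,0.22,0,0,0,0],[-0.96,-0.565,0.22,0,0,0,0],[-0.96,-0.565,0.22,0,0,0,0],[-0.96,-0.565,0.22,0,0,0,0],[-0.96,-0.565,0.22,0,0,0,0],[-0.96,-0.565,0.22,0,0,0,0],[-0.96,-0.565,0.22,0,0,0,0],[-0.96,-0.565,0.22,0,0,0,0]]]'
python3 -m crank '[[[-0.96,-0.565,0.22,0,0,0,0],[-0.96,-0.565,0.22,0,0,0,0],[-0.96,-0.565,0.22,0,0,0,0],[-0.96,-0.565,0.22,0,0,0,0],[-0.96,-0.565,0.22,0,0,0,0],[-0.96,-0.565,0.22,0,0,0,0],[-0.96,-0.565,0.22,0,0,0,0],[-0.96,-0.565,0.22,0,0,0,0]]]'
python3 -m crank '[[[0,0,0,0,0,-0.85,0],[0,0,0,0,0,-0.85,0],[0,0,0,0,0,-0.85,0],[0,0,0,0,0,-0.85,0],[0,0,0,0,0,0,0],[0,0,0,0,0,0,0],[0,0,0,0,0,0,0],[0,0,0,0,0,0,0]]]'
python3 - <<'E'
from h import *
import cv2
s=sense();p=s["eef_pos"];print(p,s["force"],R.from_quat(np.roll(s["ee_rot"],-1)).as_matrix().round(3))
o=np.zeros((600,800,3),np.uint8)
for i,(n,u,v) in enumerate((("top",180,235),("scene",395,140))):
    im=capture(n); cv2.imwrite(f"pics/{n}1.png",im)
    c=cv2.resize(im[v:v+120,u:u+100],None,fx=4,fy=4,interpolation=cv2.INTER_CUBIC);o[:480,400*i:400*i+400]=c
    print(n,proj(n,p),(proj(n,p)[0]-[u,v])*4+[400*i,0])
cv2.imwrite("pics/crop1.png",o)
E
```

```text
time_s: 0.9
eef_pos: [295.1, 345.2, 186.9]
ee_rot: [-0.0, 0.134, 0.991, -0.0]
force: [0.3, 0.8, -0.2]
grip_width: -0.002
grip_force: 0.0
time_s: 1.7
eef_pos: [450.2, 185.3, 142.8]
ee_rot: [-0.0, 0.134, 0.991, -0.0]
force: [0.4, 0.4, -0.5]
grip_width: -0.003
grip_force: 0.0
time_s: 2.5
eef_pos: [449.6, 186.3, 143.3]
ee_rot: [-0.0, -0.102, 0.995, -0.0]
force: [0.5, -0.1, -0.4]
grip_width: 0.0
grip_force: 0.0
[449.60054887 186.30625385 143.27115046] [ 0.54911394 -0.12884689 -0.43767041] [[-0.979 -0.203 -0.   ]
 [-0.203  0.979 -0.   ]
 [ 0.     0.    -1.   ]]
top [[234.66363032 352.74386454]] [218.65452127 470.97545814]
scene [[431.07627252 142.23895561]] [544.30509008   8.95582245]
```

View pics/crop1.png

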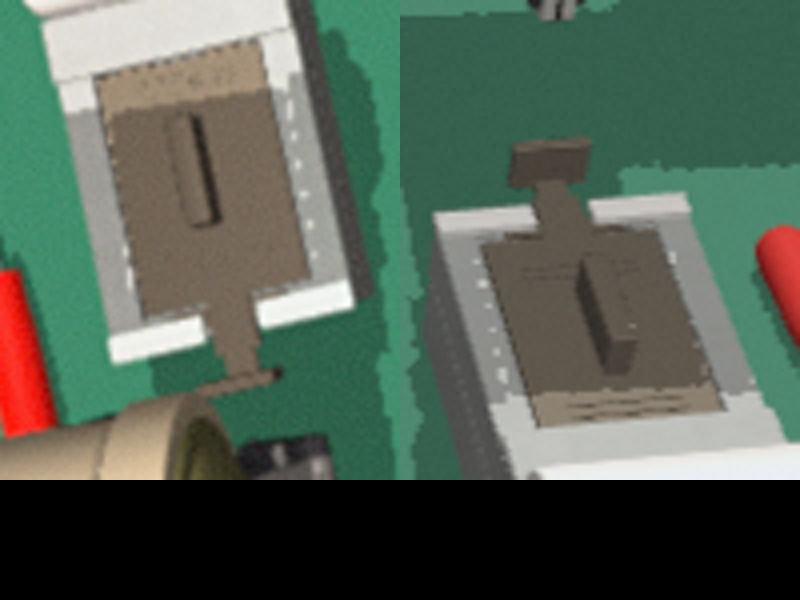

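```bash
python3 -m crank '[[[0,-0.08,0.5,0,0,0,0],[0,0,0.5,0,0,0,0],[0,0,0.5,0,0,0,0],[0,0,0.5,0,0,0,0],[0,0,0.5,0,0,0,0],[0,0,0.22,0,0,0,0],[0,0,0,0,0,0,0],[0,0,0,0,0,0,0]]]'
python3 -m crank '[[[-0.12,0,0,0,0,0,0],[-0.12,0,0,0,0,0,0],[-0.1,0,0,0,0,0,0],[-0.06,0,0,0,0,0,0],[0,0,0,0,0,0,0],[0,0,0,0,0,0,0],[0,0,0,0,0,0,0],[0,0,0,0,0,0,0]]]'
python3 - <<'E'
from rig import *
for i in range(4): 
    s=sense();print(s["force"],s["wrist_torque"])
E
```

```text
time_s: 3.4
eef_pos: [450.3, 184.4, 75.7]
ee_rot: [0.0, -0.103, 0.995, 0.0]
force: [0.3, 1.4, -0.0]
grip_width: 0.002
grip_force: 0.0
time_s: 4.2
eef_pos: [459.8, 186.4, 75.3]
ee_rot: [-0.0, -0.103, 0.995, -0.0]
force: [0.6, 0.2, -0.4]
grip_width: -0.0
grip_force: 0.0
[ 0.63909385  0.21391903 -0.4277569 ] [ 0.00732745 -0.04495025 -0.02369821]
[ 0.63909385  0.21391903 -0.4277569 ] [ 0.00732745 -0.04495025 -0.02369821]
[ 0.63909385  0.21391903 -0.4277569 ] [ 0.00732745 -0.04495025 -0.02369821]
[ 0.63909385  0.21391903 -0.4277569 ] [ 0.00732745 -0.04495025 -0.02369821]
```

```bash
for i in 1; do python3 -m crank '[[[-0.03,0,0,0,0,0,0],[-0.03,0,0,0,0,0,0],[0,0,0,0,0,0,0],[0,0,0,0,0,0,0],[0,0,0,0,0,0,0],[0,0,0,0,0,0,0],[0,0,0,0,0,0,0],[0,0,0,0,0,0,0]]]'; 
python3 -m crank '[[[-0.03,0,0,0,0,0,0],[-0.03,0,0,0,0,0,0],[0,0,0,0,0,0,0],[0,0,0,0,0,0,0],[0,0,0,0,0,0,0],[0,0,0,0,0,0,0],[0,0,0,0,0,0,0],[0,0,0,0,0,0,0]]]'; 
python3 -m crank '[[[-0.03,0,0,0,0,0,0],[-0.03,0,0,0,0,0,0],[0,0,0,0,0,0,0],[0,0,0,0,0,0,0],[0,0,0,0,0,0,0],[0,0,0,0,0,0,0],[0,0,0,0,0,0,0],[0,0,0,0,0,0,0]]]'; done | grep -E "eef|force:"
```

```text
eef_pos: [461.3, 186.7, 75.3]
force: [0.5, 0.0, 0.4]
grip_force: 0.0
eef_pos: [462.8, 187.0, 75.3]
force: [0.3, 0.0, -0.2]
grip_force: 0.0
eef_pos: [464.2, 187.3, 75.3]
force: [0.2, -0.3, -0.1]
grip_force: 0.0
```

```bash
{ python3 -m crank '[[[-0.03,0,0,0,0,0,0],[-0.03,0,0,0,0,0,0],[0,0,0,0,0,0,0],[0,0,0,0,0,0,0],[0,0,0,0,0,0,0],[0,0,0,0,0,0,0],[0,0,0,0,0,0,0],[0,0,0,0,0,0,0]]]'; 
python3 -m crank '[[[-0.03,0,0,0,0,0,0],[-0.03,0,0,0,0,0,0],[0,0,0,0,0,0,0],[0,0,0,0,0,0,0],[0,0,0,0,0,0,0],[0,0,0,0,0,0,0],[0,0,0,0,0,0,0],[0,0,0,0,0,0,0]]]'; 
python3 -m crank '[[[-0.03,0,0,0,0,0,0],[-0.03,0,0,0,0,0,0],[0,0,0,0,0,0,0],[0,0,0,0,0,0,0],[0,0,0,0,0,0,0],[0,0,0,0,0,0,0],[0,0,0,0,0,0,0],[0,0,0,0,0,0,0]]]'; }  | grep -E "eef|force:"
```

```text
eef_pos: [465.7, 187.6, 75.3]
force: [0.3, -1.1, -0.4]
grip_force: 0.0
eef_pos: [467.2, 187.9, 75.3]
force: [0.7, -0.2, -0.4]
grip_force: 0.0
eef_pos: [468.6, 188.2, 75.3]
force: [-3.0, -0.5, 0.8]
grip_force: 1.0
```

```bash
{ python3 -m crank '[[[-0.03,0,0,0,0,0,0],[-0.03,0,0,0,0,0,0],[0,0,0,0,0,0,0],[0,0,0,0,0,0,0],[0,0,0,0,0,0,0],[0,0,0,0,0,0,0],[0,0,0,0,0,0,0],[0,0,0,0,0,0,0]]]'; 
python3 -m crank '[[[-0.03,0,0,0,0,0,0],[-0.03,0,0,0,0,0,0],[0,0,0,0,0,0,0],[0,0,0,0,0,0,0],[0,0,0,0,0,0,0],[0,0,0,0,0,0,0],[0,0,0,0,0,0,0],[0,0,0,0,0,0,0]]]'; }  | grep -E "eef|force:"
```

```text
eef_pos: [470.1, 188.5, 75.3]
force: [-2.1, 0.6, -0.0]
grip_force: 0.9
eef_pos: [471.5, 188.8, 75.3]
force: [-3.3, -0.6, 1.6]
grip_force: 1.6
```

```bash
{ python3 -m crank '[[[-0.02,0,0,0,0,0,0],[-0.02,0,0,0,0,0,0],[0,0,0,0,0,0,0],[0,0,0,0,0,0,0],[0,0,0,0,0,0,0],[0,0,0,0,0,0,0],[0,0,0,0,0,0,0],[0,0,0,0,0,0,0]]]'; 
 python3 -m crank '[[[-0.02,0,0,0,0,0,0],[0,0,0,0,0,0,0],[0,0,0,0,0,0,0],[0,0,0,0,0,0,0],[0,0,0,0,0,0,0],[0,0,0,0,0,0,0],[0,0,0,0,0,0,0],[0,0,0,0,0,0,0]]]'; }  | grep -E "eef|force:"
python3 - <<'E'
from h import *
import cv2
o=np.zeros((600,800,3),np.uint8)
for i,(n,u,v) in enumerate((("top",180,235),("scene",395,150))):
    im=capture(n)
    o[:480,400*i:400*i+400]=cv2.resize(im[v:v+120,u:u+100],None,fx=4,fy=4,interpolation=cv2.INTER_CUBIC)
cv2.imwrite("pics/crop2.png",o)
E
```

```text
eef_pos: [472.5, 189.0, 75.3]
force: [-4.5, -1.0, 1.0]
grip_force: 1.9
eef_pos: [473.0, 189.1, 75.3]
force: [-4.2, -1.3, 1.6]
grip_force: 2.1
```

View pics/crop2.png

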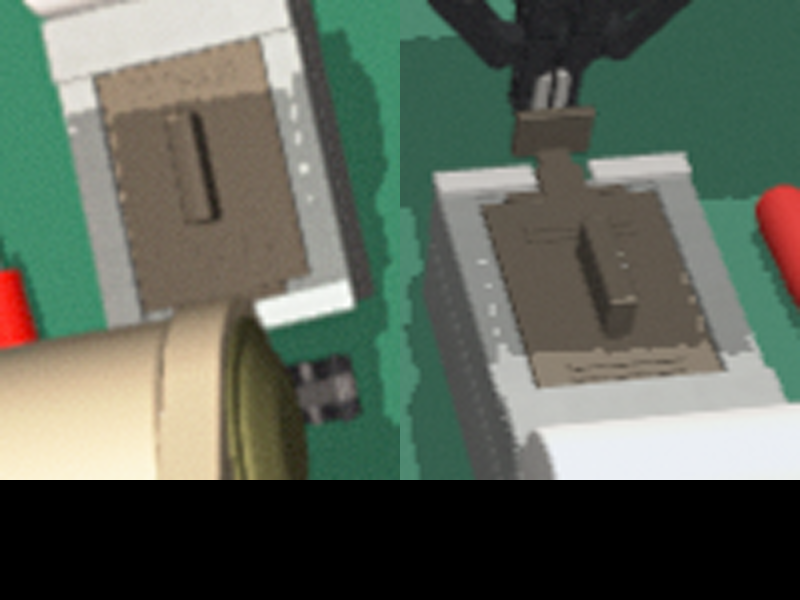

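```bash
{ python3 -m crank '[[[0,0,-0.04,0,0,0,0],[0,0,-0.04,0,0,0,0],[0,0,0,0,0,0,0],[0,0,0,0,0,0,0],[0,0,0,0,0,0,0],[0,0,0,0,0,0,0],[0,0,0,0,0,0,0],[0,0,0,0,0,0,0]]]'; }  | grep -E "eef|force:"
```

```text
eef_pos: [473.0, 189.1, 77.3]
force: [-4.2, -0.9, 1.6]
grip_force: 2.0
```

```bash
{ python3 -m crank '[[[0,0,-0.04,0,0,0,0],[-0.01,0,-0.04,0,0,0,0],[0,0,-0.04,0,0,0,0],[0,0,-0.04,0,0,0,0],[0,0,0,0,0,0,0],[0,0,0,0,0,0,0],[0,0,0,0,0,0,0],[0,0,0,0,0,0,0]]]'
python3 -m crank '[[[-0.01,0,-0.04,0,0,0,0],[0,0,-0.04,0,0,0,0],[-0.01,0,-0.04,0,0,0,0],[0,0,-0.04,0,0,0,0],[0,0,0,0,0,0,0],[0,0,0,0,0,0,0],[0,0,0,0,0,0,0],[0,0,0,0,0,0,0]]]'; }  | grep -E "eef|force:"
```

```text
eef_pos: [473.3, 189.2, 81.2]
force: [-3.4, 0.0, 1.9]
grip_force: 2.0
eef_pos: [473.8, 189.3, 85.3]
force: [-3.7, -0.8, -0.1]
grip_force: 2.0
```

```bash
{ python3 -m crank '[[[-0.02,0,-0.04,0,0,0,0],[0,0,-0.04,0,0,0,0],[-0.01,0,-0.04,0,0,0,0],[0,0,-0.04,0,0,0,0],[0,0,0,0,0,0,0],[0,0,0,0,0,0,0],[0,0,0,0,0,0,0],[0,0,0,0,0,0,0]]]'
python3 -m crank '[[[-0.01,0,-0.04,0,0,0,0],[0,0,-0.04,0,0,0,0],[-0.01,0,-0.04,0,0,0,0],[0,0,-0.04,0,0,0,0],[0,0,0,0,0,0,0],[0,0,0,0,0,0,0],[0,0,0,0,0,0,0],[0,0,0,0,0,0,0]]]'; }  | grep -E "eef|force:"
python3 - <<'E'
from h import *
import cv2
n,u,v="scene",385,150
cv2.imwrite("pics/crop3.png",cv2.resize(capture(n)[v:v+110,u:u+120],None,fx=5,fy=5,interpolation=cv2.INTER_CUBIC))
E
```

```text
eef_pos: [474.5, 189.4, 89.3]
force: [-4.3, -1.6, -1.0]
grip_force: 2.1
eef_pos: [475.0, 189.5, 93.3]
force: [-4.0, -1.0, 0.1]
grip_force: 2.1
```

View pics/crop3.png

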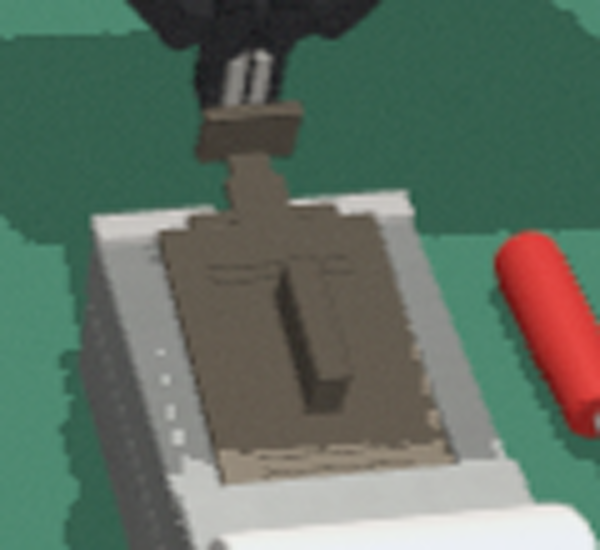

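```bash
{ python3 -m crank '[[[0.03,0,0,0,0,0,0],[0.04,0,0,0,0,0,0],[0.06,0,0,0,0,0,0],[0.1,0,0,0,0,0,0],[0.2,0,0,0,0,0,0],[0.3,0,0,0,0,0,0],[0.2,0,-0.4,0,0,0,0],[0,0,-0.5,0,0,0,0]]]'
python3 -m crank '[[[0,0,-0.9,0,0,0,45],[0,0,-0.9,0,0,0,45],[-0.2,0,-0.7,0,0,0,45],[-0.6,0,-0.3,0,0,0,45],[-0.9,0,0,0,0,0,45],[-0.9,0,0,0,0,0,45],[0,0,0,0,0,0,45],[0,0,0,0,0,0,45]]]'; }  | grep -E "eef|force:|width"
python3 - <<'E'
from h import *
import cv2
o=np.zeros((600,800,3),np.uint8)
print(sense()["grip_width"],sense()["eef_pos"])
for i,(n,u,v) in enumerate((("top",180,235),("scene",395,120))):
    im=capture(n); cv2.imwrite(f"pics/{n}4.png",im)
    o[:600,400*i:400*i+400]=cv2.resize(im[v:v+150,u:u+100],None,fx=4,fy=4,interpolation=cv2.INTER_CUBIC)
cv2.imwrite("pics/crop4.png",o)
E
```

```text
eef_pos: [451.4, 184.7, 116.4]
force: [0.8, 0.5, 1.0]
grip_width: -0.001
grip_force: 0.0
eef_pos: [515.5, 198.0, 186.1]
force: [0.7, -0.0, 0.4]
grip_width: 0.527
grip_force: 0.0
0.5265133618585816 [515.53431826 198.03151101 186.12878359]
```

View pics/crop4.png

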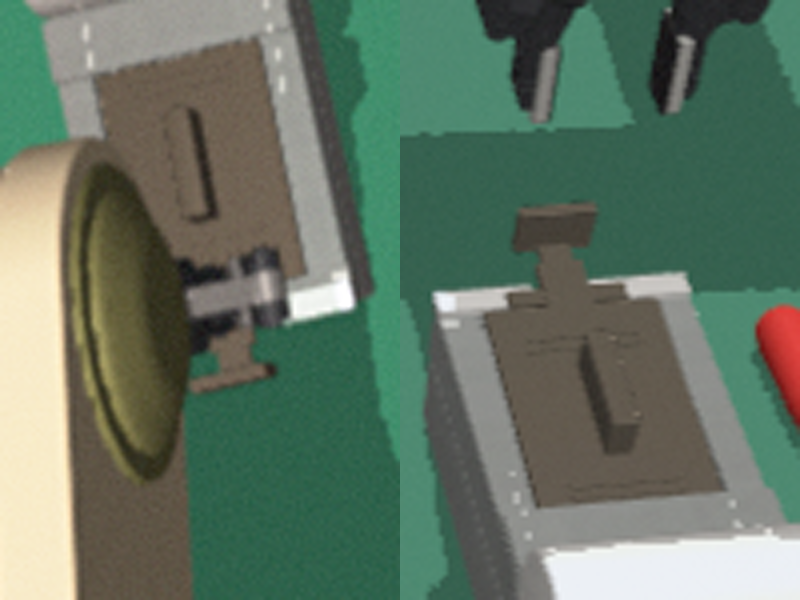

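```bash
python3 - <<'E'
from h import *
p=sense()["eef_pos"]
pt=proj("scene",p+[0,0,6])[0]; print("scene pred tip",pt)
b=np.array([446.9,148.75])-pt
for d in ([0,0],b,[b[0],0]):print(ray("scene",np.array([447.5,214.25])-d,102))
print(ray("top",(227.5,275.75),102))
c=np.array([np.cos(.205),np.sin(.205)]);print(np.array([571.2,209.7])+c*5.5)
E
```

```text
scene pred tip [443.45409484 144.5236959 ]
[579.81531895 215.07062984 102.        ]
[570.61909941 209.87438113 102.        ]
[580.35314829 209.51986426 102.        ]
[576.76884272 209.00298341 102.        ]
[576.58483541 210.81961938]
```

```bash
{ python3 -m crank '[[[-0.8,-0.04,0.2,0,0,0,45],[-0.84,0,0.4,0,0,0,45],[-0.84,0,0.5,0,0,0,45],[0,0,0.7,0,0,0,45],[0,0,0.7,0,0,0,45],[0,0,0.5,0,0,0,45],[0,0,0.2,0,0,0,45],[0,0,0,0,0,0,45]]]'
python3 -m crank '[[[0,0,0.2,0,0,0,45],[0,0,0.2,0,0,0,45],[0,0,0.2,0,0,0,45],[0,0,0.15,0,0,0,45],[0,0,0.1,0,0,0,45],[0,0,0.07,0,0,0,45],[0,0,0,0,0,0,45],[0,0,0,0,0,0,45]]]'; }  | grep -E "eef|force:|width"
python3 - <<'E'
from h import *
import cv2
n,u,v="scene",395,140
cv2.imwrite("pics/crop5.png",cv2.resize(capture(n)[v:v+120,u:u+120],None,fx=5,fy=5,interpolation=cv2.INTER_CUBIC))
E
```

```text
eef_pos: [576.5, 209.7, 105.8]
force: [-0.1, 0.4, 0.2]
grip_width: 0.529
grip_force: 0.0
eef_pos: [576.9, 209.8, 82.9]
force: [-0.1, -0.0, 0.5]
grip_width: 0.527
grip_force: 0.0
```

View pics/crop5.png

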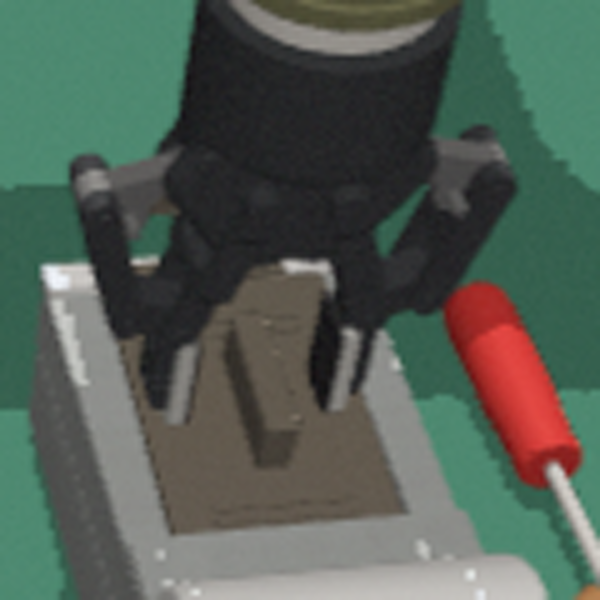

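```bash
{ python3 -m crank '[[[0,0.03,0,0,0,0,30],[0,0,0,0,0,0,20],[0,0,0,0,0,0,16],[0,0,0,0,0,0,14],[0,0,0,0,0,0,12],[0,0,0,0,0,0,8],[0,0,0,0,0,0,8],[0,0,0,0,0,0,8]]]' 30; }  | grep -E "eef|force:|width"
```

```text
eef_pos: [576.2, 211.9, 83.1]
force: [-2.5, 8.3, 2.5]
grip_width: 0.129
grip_force: 32.3
```

```bash
{ python3 -m crank '[[[0,0.03,0,0,0,0,8],[0,0.03,0,0,0,0,8],[0,0,0,0,0,0,8],[0,0,0,0,0,0,8],[0,0,0,0,0,0,8],[0,0,0,0,0,0,8],[0,0,0,0,0,0,8],[0,0,0,0,0,0,8]]]' 30; }  | grep -E "eef|force:|width"
```

```text
eef_pos: [576.3, 212.1, 82.9]
force: [-2.4, 4.0, 4.9]
grip_width: 0.136
grip_force: 32.4
```

```bash
{ python3 -m crank '[[[0,0.03,-0.02,0,0,0,8],[0,0.03,-0.02,0,0,0,8],[0,0,0,0,0,0,8],[0,0,0,0,0,0,8],[0,0,0,0,0,0,8],[0,0,0,0,0,0,8],[0,0,0,0,0,0,8],[0,0,0,0,0,0,8]]]' 30
python3 -m crank '[[[0.03,0,-0.01,0,0,0,8],[0.03,0,0,0,0,0,8],[0.03,0,-0.01,0,0,0,8],[0.03,0,0,0,0,0,8],[0,0,0,0,0,0,8],[0,0,0,0,0,0,8],[0,0,0,0,0,0,8],[0,0,0,0,0,0,8]]]' ; }  | grep -E "eef|force:|width"
```

```text
eef_pos: [575.9, 213.4, 83.7]
force: [-0.1, -0.7, -2.5]
grip_width: 0.133
grip_force: 31.5
eef_pos: [573.1, 212.8, 84.3]
force: [-0.6, 0.1, -1.6]
grip_width: 0.131
grip_force: 31.5
```

```bash
{ python3 -m crank '[[[0.04,0,-0.01,0,0,0,8],[0.04,0,0,0,0,0,8],[0.04,0,-0.01,0,0,0,8],[0.04,0,0,0,0,0,8],[0.04,0,-0.01,0,0,0,8],[0,0,0,0,0,0,8],[0,0,0,0,0,0,8],[0,0,0,0,0,0,8]]]' 30
python3 -m crank '[[[0.04,0,-0.02,0,0,0,8],[0.04,0,-0.02,0,0,0,8],[0.04,0,-0.02,0,0,0,8],[0.04,0,-0.02,0,0,0,8],[0.02,0,-0.01,0,0,0,8],[0,0,0,0,0,0,8],[0,0,0,0,0,0,8],[0,0,0,0,0,0,8]]]' ; }  | grep -E "eef|force:|width"
```

```text
eef_pos: [568.2, 211.8, 85.0]
force: [0.4, 0.9, -1.0]
grip_width: 0.132
grip_force: 31.5
eef_pos: [563.8, 210.9, 87.2]
force: [-0.6, 0.4, -1.3]
grip_width: 0.127
grip_force: 31.5
```

```bash
{ python3 -m crank '[[[0.02,0,-0.06,0,0,0,8],[0.02,0,-0.06,0,0,0,8],[0,0,-0.08,0,0,0,8],[0,0,-0.1,0,0,0,8],[0,0,-0.1,0,0,0,8],[0,0,0,0,0,0,8],[0,0,0,0,0,0,8],[0,0,0,0,0,0,8]]]' 30
python3 -m crank '[[[0,0,-0.2,0,0,0,8],[0,0,-0.3,0,0,0,8],[0,0,-0.4,0,0,0,8],[0,0,-0.5,0,0,0,8],[0,0,-0.6,0,0,0,8],[0,0,-0.6,0,0,0,8],[0,0,-0.4,0,0,0,8],[0,0,-0.2,0,0,0,8]]]' ; }  | grep -E "time|eef|force:|width"
python3 - <<'E'
from h import *
import cv2
im=capture("scene"); cv2.imwrite("pics/scene6.png",im)
cv2.imwrite("pics/crop6.png",cv2.resize(im[130:250,380:500],None,fx=5,fy=5,interpolation=cv2.INTER_CUBIC))
E
```

```text
time_s: 25.3
eef_pos: [562.7, 210.7, 97.2]
force: [0.6, -0.5, -1.3]
grip_width: 0.129
grip_force: 31.5
time_s: 26.1
eef_pos: [563.1, 210.8, 178.8]
force: [0.6, -0.4, -1.8]
grip_width: 0.13
grip_force: 31.5
```

View pics/crop6.png

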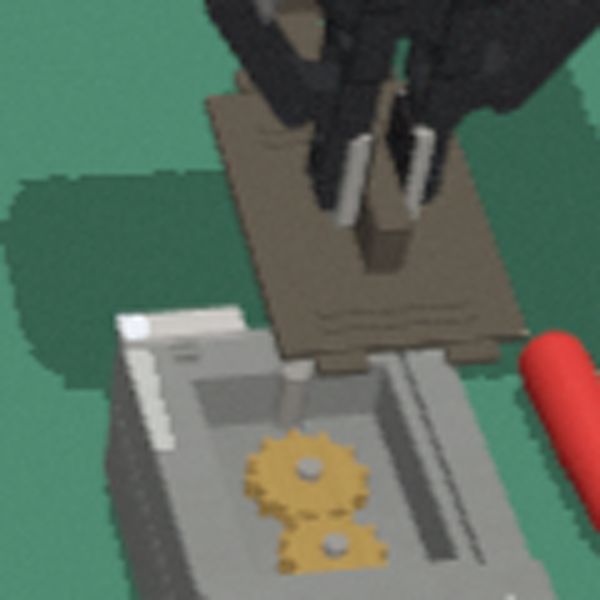

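```bash
{ python3 -m crank '[[[0.07,-0.4,0,0,0,0,8],[0.15,-0.75,0,0,0,0,8],[0.2,-1,0,0,0,0,8],[0.2,-1,0,0,0,0,8],[0.2,-1,0,0,0,0,8],[0.2,-1,0,0,0,0,8],[0.2,-1,0,0,0,0,8],[0.2,-1,0,0,0,0,8]]]' 30
python3 -m crank '[[[0.2,-1,0,0,0,0,8],[0.2,-1,0,0,0,0,8],[0.2,-1,0,0,0,0,8],[0.2,-1,0,0,0,0,8],[0.2,-1,0,0,0,0,8],[0.2,-1,0,0,0,0,8],[0.2,-1,0,0,0,0,8],[0.2,-1,0,0,0,0,8]]]' 
python3 -m crank '[[[0.15,-0.6,0,0,0,0,8],[0.1,-0.25,0,0,0,0,8],[0,0,0,0,-0.2,0,8],[0,0,0,0,-0.25,0,8],[0,0,0,0,-0.2,0,8],[0,0,0,0,0,0,8],[0,0,0,0,0,0,8],[0,0,0,0,0,0,8]]]' ; }  | grep -E "time|eef|force:|width"
python3 - <<'E'
from h import *
import cv2
s=sense();print(s["eef_pos"],R.from_quat(np.roll(s["ee_rot"],-1)).as_matrix().round(3),s["joints"],s["wrist_torque"])
im=capture("scene"); cv2.imwrite("pics/scene7.png",im);t=capture("top")
o=np.zeros((600,800,3),np.uint8)
o[:450,:]=cv2.resize(im[140:275,120:360],(800,450),interpolation=cv2.INTER_CUBIC)
cv2.imwrite("pics/crop7.png",o)
E
```

```text
time_s: 26.95
eef_pos: [564.0, 26.8, 176.5]
force: [1.2, 0.2, -0.7]
grip_width: 0.132
grip_force: 31.5
time_s: 27.75
eef_pos: [565.6, -177.0, 176.5]
force: [-0.1, 0.4, -1.6]
grip_width: 0.135
grip_force: 31.5
time_s: 28.55
eef_pos: [564.7, -197.3, 177.3]
force: [1.0, -0.2, -1.4]
grip_width: 0.128
grip_force: 31.5
[ 564.68096084 -197.26264402  177.34867715] [[-0.975 -0.205  0.089]
 [-0.204  0.979  0.019]
 [-0.09  -0.    -0.996]] [-0.55911952  0.47496654  1.41023703  0.06753431  1.1917333  -2.35926172] [-0.00452322  0.06512496  0.04281528]
```

View pics/crop7.png

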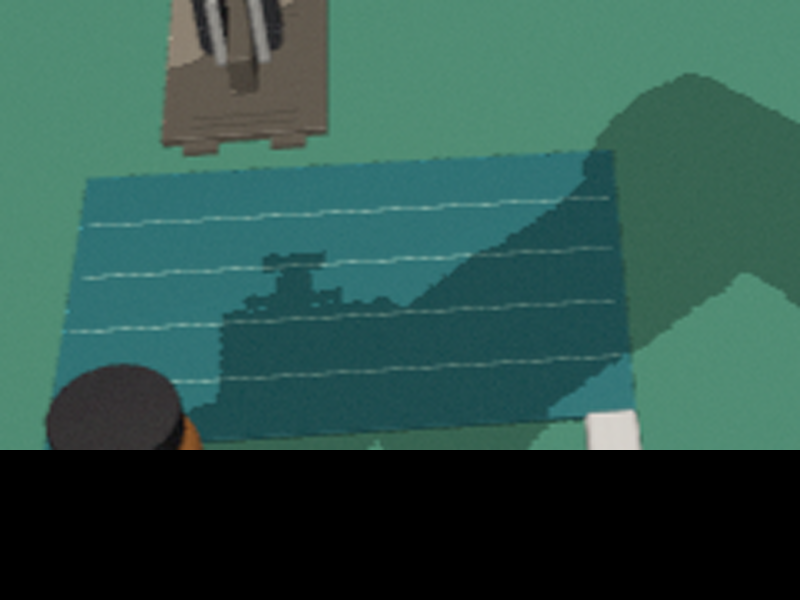

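```bash
{ python3 -m crank '[[[0,0.3,0.3,0,0,0,8],[0.03,0.4,0.6,0,0,0,8],[0.03,0.28,0.8,0,0,0,8],[0.03,0,0.8,0,0,0,8],[0.03,0,0.8,0,0,0,8],[0.03,0,0.7,0,0,0,8],[0,0,0,0,0,0,8],[0,0,0,0,0,0,8]]]' 30
python3 -m crank '[[[0.03,0,0.6,0,0,0,8],[0.03,0,0.6,0,0,0,8],[0,0,0.5,0,0,0,8],[0,0,0.3,0,0,0,8],[0,0,0.2,0,0,0,8],[0,0,0.1,0,0,0,8],[0,0,0,0,0,0,8],[0,0,0,0,0,0,8]]]' ; }  | grep -E "time|eef|force:|width"
python3 - <<'E'
from rig import *
print(sense()["wrist_torque"])
E
```

```text
time_s: 29.45
eef_pos: [564.8, -172.2, 77.5]
force: [0.8, -0.5, -0.8]
grip_width: 0.132
grip_force: 31.5
time_s: 30.25
eef_pos: [568.6, -171.9, 20.4]
force: [0.3, 0.2, -1.1]
grip_width: 0.134
grip_force: 31.5
[ 0.01756066  0.06810921 -0.01972609]
```

```bash
{ python3 -m crank '[[[0.01,0,0.04,0,0,0,8],[0,0,0.04,0,0,0,8],[0,0,0.04,0,0,0,8],[0,0,0.04,0,0,0,8],[0,0,0.04,0,0,0,8],[0,0,0,0,0,0,8],[0,0,0,0,0,0,8],[0,0,0,0,0,0,8]]]' 30
python3 -c "from rig import *;print(sense()['wrist_torque'])"
python3 -m crank '[[[0.01,0,0.04,0,0,0,8],[0,0,0.04,0,0,0,8],[0,0,0,0,0,0,8],[0,0,0,0,0,0,8],[0,0,0,0,0,0,8],[0,0,0,0,0,0,8],[0,0,0,0,0,0,8],[0,0,0,0,0,0,8]]]' 
python3 -c "from rig import *;print(sense()['wrist_torque'])"; }  | grep -E "eef|force:|^\["
```

```text
eef_pos: [568.6, -171.7, 15.0]
force: [0.1, 0.4, -0.9]
grip_force: 31.5
[-0.00419707  0.0347603   0.02940731]
eef_pos: [568.5, -171.7, 12.9]
force: [-0.1, 0.3, -0.4]
grip_force: 31.5
[0.0210276  0.03160166 0.00488835]
```

```bash
{ python3 -m crank '[[[0,0,0.04,0,0,0,8],[0,0,0,0,0,0,8],[0,0,0,0,0,0,8],[0,0,0,0,0,0,8],[0,0,0,0,0,0,8],[0,0,0,0,0,0,8],[0,0,0,0,0,0,8],[0,0,0,0,0,0,8]]]' 30
python3 -c "from rig import *;print(sense()['wrist_torque'])"
python3 -m crank '[[[0,0,0.04,0,0,0,8],[0,0,0,0,0,0,8],[0,0,0,0,0,0,8],[0,0,0,0,0,0,8],[0,0,0,0,0,0,8],[0,0,0,0,0,0,8],[0,0,0,0,0,0,8],[0,0,0,0,0,0,8]]]' 
python3 -c "from rig import *;print(sense()['wrist_torque'])"; }  | grep -E "eef|force:|^\["
```

```text
eef_pos: [568.6, -171.7, 12.0]
force: [-0.1, 0.2, -2.3]
grip_force: 31.5
[-0.05105187  0.00696104 -0.0087706 ]
eef_pos: [568.7, -171.7, 11.8]
force: [-4.7, 1.1, 7.6]
grip_force: 32.8
[0.149453   0.67922594 0.01712811]
```

```bash
{ python3 -m crank '[[[0,0,-0.03,0,0,0,8],[0,0,0,0,0,0,8],[0,0,0,0,0,0,8],[0,0,0,0,0,0,8],[0,0,0,0,0,0,8],[0,0,0,0,0,0,8],[0,0,0,0,0,0,8],[0,0,0,0,0,0,8]]]' 30
python3 -c "from rig import *;print(sense()['wrist_torque'])"
python3 -m crank '[[[0,0,0,0,0.08,0,8],[0,0,0,0,0,0,8],[0,0,0,0,0,0,8],[0,0,0,0,0,0,8],[0,0,0,0,0,0,8],[0,0,0,0,0,0,8],[0,0,0,0,0,0,8],[0,0,0,0,0,0,8]]]' 
python3 -c "from rig import *;print(sense()['wrist_torque'])"; }  | grep -E "eef|force:|^\["
```

```text
eef_pos: [568.7, -171.7, 11.8]
force: [-0.3, 2.0, 2.3]
grip_force: 32.2
[0.07614759 0.15307548 0.0147615 ]
eef_pos: [568.7, -171.8, 11.8]
force: [-2.1, -0.4, 4.8]
grip_force: 32.4
[ 0.08091917 -0.0440997   0.01942209]
```

```bash
{ python3 -m crank '[[[0,0,-0.01,0,0,0,14],[0,0,0,0,0,0,18],[0,0,0,0,0,0,24],[0,0,0,0,0,0,32],[0,0,0,0,0,0,40],[0,0,0,0,0,0,40],[0,0,0,0,0,0,40],[0,0,0,0,0,0,40]]]' 20
python3 -m crank '[[[0,0,-0.1,0,0,0,40],[0,0,-0.2,0,0,0,40],[0,0,-0.4,0,0,0,40],[0,0,-0.8,0,0,0,40],[0,0,-1,0,0,0,40],[0,0,-1,0,0,0,40],[0,0,-1,0,0,0,40],[0,0,-0.5,0,0,0,40]]]' ; }  | grep -E "time|eef|force:|width"
python3 - <<'E'
from h import *
import cv2
im=capture("scene"); t=capture("top")
o=np.zeros((600,800,3),np.uint8)
o[:,:400]=cv2.resize(im[130:290,130:340],(400,305))[:300].repeat(1,0) if 0 else 0
a=cv2.resize(im[140:320,120:360],(400,300),interpolation=cv2.INTER_CUBIC);b=cv2.resize(t[190:370,320:560],(400,300),interpolation=cv2.INTER_CUBIC)
c=cv2.resize(im[130:310,380:620],(400,300));o[:300,:400]=a;o[:300,400:]=b;o[300:,:400]=c
cv2.imwrite("pics/crop8.png",o)
E
```

```text
time_s: 35.85
eef_pos: [568.6, -171.7, 11.9]
force: [-0.9, -0.2, 0.3]
grip_width: 0.467
grip_force: 0.0
time_s: 36.65
eef_pos: [559.4, -174.1, 139.6]
force: [0.3, -0.1, 0.8]
grip_width: 0.471
grip_force: 0.0
```

View pics/crop8.png

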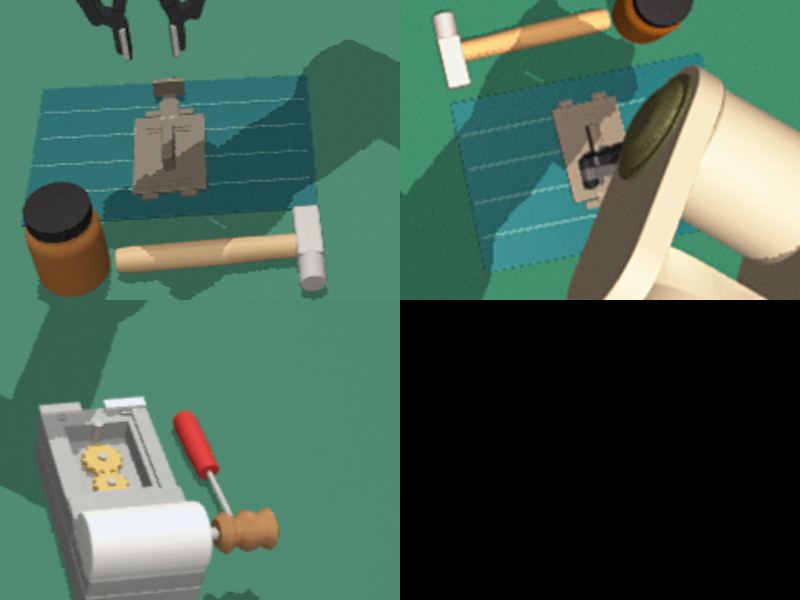

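The cover lies flat, ridge up, fully on the mat (top-left view, around (170,150)). The machine is open and the jar, hammer and screwdriver have not moved. I'm handing the job in.

```bash
python3 -c "from rig import *;print(finish_job())"
```

```text
the job is handed in; nothing more can be done
None
```

The cover was unclipped without breaking the tab, drawn off by its ridge and set flat, ridge up, on the cutting mat; the jar, hammer and screwdriver were left alone, and the job was handed in at about 37 s (the hand-in returned no verdict).

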